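# Push the three stoppers home in order

## Robot

A 6-joint arm with a two-finger parallel gripper is mounted at the origin on the work surface. World frame = base frame: x ahead of the robot, y to its left, z up, the work surface at z = 0. Lengths are in m, angles in degrees, forces in N, time in s.
With the tool pointing down it reaches from about 0.35 to 0.925 m from the base axis. Payload 6.4 kg.
Tool frame: the origin (TCP) lies midway between the tips of the shut fingers; the grasp point (between the pads) lies 19 mm behind it; z points along the fingers, y is the direction in which the jaws open and shut (so a half turn about z gives the same grasp; the last joint's range is limited). The gripper opens to 94 mm and grips with 3 to 60 N. Pads are 16 mm wide; open, the fingers measure 119 mm over their backs; the gripper's body (75 mm by 177 mm) begins 78 mm behind the grasp point.
Start: joints at [62.275, 14.043, 89.255, -0, 76.702, -9.975], TCP at [0.198, 0.619, 0.205] pointing down, gripper open.
Joint ranges: [-179.41, 179.41], [-58.25, 129.5], [7.25, 145.43], [-54.29, 234.29], [11.92, 165.04], [-157.13, 157.13]. Speed limits (degrees/s): [147.25, 147.25, 180, 180, 180, 180].

## Interface

Orientations are given as a 3x3 rotation matrix whose columns are the frame's x, y, z axes.
In Python, from plant import robot, vision, sign_off, finder gives the robot as it stands.
- The arm moves only by the tool jog_arm, never from a script. Its argument "moves" is a list that holds one entry, the list of rows, each a list of 7 numbers: the turn, a rotation vector about the tool's x, y, z in degrees, then the shift along the tool's x, y, z in m, then the opening, from -1 (shut) to 1 (fully open). A call has 1 to 8 rows; each row is the pose to reach, as a shift and turn from the pose commanded when the call began, along the tool's axes at that moment; what a row does not reach only later rows make up. A row lasts 1/8 s, in which the tool goes at most 62.5 mm and 10.7 degrees, less where a joint would pass 70% of its speed; a pose out of reach is approached as far as the arm can. A call with a gripper value outside its range is refused whole. The fingers move at their own pace and stop on an object; the grip force is fixed at half the most. Time passes only in rows, so rows that repeat a pose let the fingers close. It gives the time, the measured TCP pose, the force and the opening at its end, in the units of the state.
- robot.get_obs(): the state, without advancing time (a new reading comes with each control period).
- vision.camera(name): name is "scene" or "top"; returns the picture (420x560x3 uint8, blue, green, red); there is no depth.
- vision.camera_model(name): a dict with "fx", "fy", "cx", "cy" (pixels), "k1" (the pictures are not rectified: a ray, as slopes to the right and down, at radius r is drawn at 1 + k1 r^2 times it, then the intrinsics apply), "rvec" (rotation vector, rad) and "tvec" (3), from world to camera coordinates, as OpenCV has them. Camera axes: x right, y down, z forward; pixel columns grow to the right and rows downward; lengths in m; the calibration is good to about 2 mm. A picture is of the moment at which its call begins. camera_model takes no time and is no camera call.
- sign_off(): hands the job in, once; it reports no verdict.
Trained networks look in the newest picture that a camera, given by its name, has taken for a name from the list of things; names that differ only in an ending like _2 or _b are one class to them, and where a whole thing is asked for, a point or a joint stands for the part that bears it (a point fixed in the world has none). Each returns a list of dicts, best first, with "score" (0 to 1); they miss things now and then, are a little off and sometimes report something else, mostly with a low value. They report only what shows in the picture. A call takes as long as a camera call. They do not tell look-alikes from the thing itself.
- finder.boxes_of(camera, name): "extent" ([left, top, right, bottom] in pixels, round what is visible of it).
- finder.trace(camera, name): "region" (420x560 bool, what is visible of it) and "extent" ([left, top, right, bottom] in pixels, round what is visible of it).
- finder.pinpoint(camera, name): "location" ([column, row] in pixels: a listed point, or the origin of a listed thing).
The state is a dict: "t": time; "joint_pos": joint angles; "qd": joint speeds; "effort": joint torques, N m; "tcp_pos": TCP position; "tool_rot": TCP orientation; "wrist_force": force on the tool from outside, world axes, zero at the start; "ft_torque": the same for the moment, N m; "opening": finger opening in m.
Only numpy, scipy, OpenCV 4.12 (cv2) and the standard library are available. Lean on these libraries where they do the work, as an engineer would, in place of code of your own. Each camera call takes 0.05 s, during which the arm holds its last target. There are 200 camera calls.

## Task

On the school lab bench the black rubber stoppers of the conical flask, the tall graduated cylinder and the straight-sided bottle stand proud of the glass. With a fingertip, gently press each stopper down until its rim sits fully home on the glass: first the conical flask, then the tall cylinder, last the bottle. Only press, do not pick up, shift or tip the glassware, and leave everything else on the bench where it stands.

Things in the scene. Friction and masses are not known exactly. Their poses are not given: they have to be found in the camera images.
- conical: Conical (Erlenmeyer) flask of clear glass, standing loose, about 0.3 kg. Base 90 mm across, cone narrowing to a 33 mm neck, lip at 141 mm height. Origin: centre of its underside, z up along its axis. Round: its yaw means nothing.
- cylinder: Tall slim graduated cylinder of clear glass with white rings, standing loose, about 0.35 kg. Round foot 90 mm across and 10 mm high, tube 37 mm across, lip at 185 mm height. Origin: centre of its underside, z up along its axis.
- bottle: Straight-sided round-shouldered bottle of clear glass, standing loose, about 0.4 kg. Body 78 mm across up to 105 mm, shoulder to a 35 mm neck, lip at 160 mm height. Origin: centre of its underside, z up along its axis.
- conical_stopper_top (a point): Centre of the flat top of the conical flask's stopper, on the vessel's axis, 169 mm above the bench when the stopper is 10 mm proud, 159 mm when fully home and not pressed. The black rubber stopper has a rim disc 34 mm across and 6 mm thick, and on it a soft round head 28 mm across and 12 mm high. The head gives about 1 mm for every 3 N and springs back up (at most 7 mm); the point moves with it. Its z axis points up.
- cylinder_stopper_top (a point): Centre of the flat top of the cylinder's stopper, on the vessel's axis, 213 mm above the bench when the stopper is 10 mm proud, 203 mm when fully home and not pressed. The black rubber stopper has a rim disc 34 mm across and 6 mm thick, and on it a soft round head 28 mm across and 12 mm high. The head gives about 1 mm for every 3 N and springs back up (at most 7 mm); the point moves with it. Its z axis points up.
- bottle_stopper_top (a point): Centre of the flat top of the bottle's stopper, on the vessel's axis, 188 mm above the bench when the stopper is 10 mm proud, 178 mm when fully home and not pressed. The black rubber stopper has a rim disc 34 mm across and 6 mm thick, and on it a soft round head 28 mm across and 12 mm high. The head gives about 1 mm for every 3 N and springs back up (at most 7 mm); the point moves with it. Its z axis points up.
- conical_stopper (a joint): Stopper of the conical flask: how far it has been pushed in, m. 0 = the underside of its rim stands 10 mm above the glass lip, 0.010 = fully home, the rim on the lip. It starts somewhere from 0 to 0.003. Straight down is in; it takes 4 to 5 N, has no return spring and stays where it is left. Once home, only the soft head gives way, about 1 mm for every 3 N.
- cylinder_stopper (a joint): Stopper of the tall cylinder: how far it has been pushed in, m. 0 = the underside of its rim stands 10 mm above the glass lip, 0.010 = fully home, the rim on the lip. It starts somewhere from 0 to 0.003. Straight down is in; it takes 4 to 5 N, has no return spring and stays where it is left. Once home, only the soft head gives way, about 1 mm for every 3 N.
- bottle_stopper (a joint): Stopper of the bottle: how far it has been pushed in, m. 0 = the underside of its rim stands 10 mm above the glass lip, 0.010 = fully home, the rim on the lip. It starts somewhere from 0 to 0.003. Straight down is in; it takes 4 to 5 N, has no return spring and stays where it is left. Once home, only the soft head gives way, about 1 mm for every 3 N.
- jar: Bystander, loose: small squat glass jar, 56 mm across, 80 mm high, its black stopper already home. Not to be moved. Origin: centre of its underside.
- beaker: Bystander, loose: open glass beaker, 72 mm across, 85 mm high. Origin: centre of its underside.
- dish: Bystander, loose: white porcelain dish, 80 mm across, 30 mm high. Origin: centre of its underside.
- weight: Bystander, loose: brass 200 g weight with a knob, 32 mm across, 56 mm high. Origin: centre of its underside.
- pencil: Bystander, loose: pencil lying on the bench, 150 mm long, 8 mm thick, along its x axis. Origin: middle of its underside as built (it can roll).
- wash_bottle: Bystander, loose: white plastic wash bottle with a bent spout, 72 mm across, 200 mm high over the spout. Origin: centre of its underside.
There are look-alikes about, which are no part of the job. What is shaped like the conical but blue is not meant.

How it is judged (in metres and radians):
On the way, in this order (a step that is already met when the one before it is completed fails the run):
1. the conical flask's stopper is pressed home (within 2 mm) (value of joint conical_stopper above 0.008 m), for 0.2 s.
2. then the tall cylinder's stopper is pressed home (within 2 mm) (value of joint cylinder_stopper above 0.008 m), for 0.2 s.
3. last the bottle's stopper is pressed home (within 2 mm) (value of joint bottle_stopper above 0.008 m), for 0.2 s.
At the end, for the whole second after the job is handed in: All three stoppers are within 2 mm of fully home; the three vessels stand upright on the bench (tilt under 0.06 rad, not raised 5 mm), within 30 mm of where they started, and at rest (value of joint each of conical_stopper, cylinder_stopper, bottle_stopper above 0.008 m and angle between each of conical, cylinder, bottle's own z axis and vertical below 0.06 rad and height (world z) of each of conical, cylinder, bottle below 0.005 m and distance of each of conical, cylinder, bottle from where it was at the start of the episode below 0.03 m and linear speed of each of conical, cylinder, bottle below 0.02 m/s); the robot touches nothing.
It fails at once if out of order: the cylinder's stopper is pushed in (past 5 mm) before the conical flask's is home, or the bottle's before the cylinder's ((value of joint cylinder_stopper above 0.005 m and value of joint conical_stopper below 0.008 m) or (value of joint bottle_stopper above 0.005 m and value of joint cylinder_stopper below 0.008 m)).
It fails at once if a vessel is lifted by more than 12 mm or tipped by more than 0.25 rad (height (world z) of any of conical, cylinder, bottle above 0.012 m or angle between any of conical, cylinder, bottle's own z axis and vertical above 0.25 rad).
It fails at once if a vessel is shifted by more than 30 mm (distance of any of conical, cylinder, bottle from where it was at the start of the episode above 0.03 m).
It fails at once if a vessel or its stopper is pressed or squeezed hard (over 30 N) (contact force between any of conical, cylinder, bottle and the fingers above 30 N or contact force between any of conical, cylinder, bottle and the arm above 30 N).
It fails at once if something else on the bench is shifted by more than 30 mm (distance of any of jar, beaker, dish, weight, pencil, wash_bottle from where it was at the start of the episode above 0.03 m).
It also fails if it takes over 48 s, if anything falls off the work surface, if the arm or the gripper's body presses on something with over 40 N, if the wrist force passes 120 N, or if a joint passes its speed limit or range.

## Working session

There is one attempt and no reset: what is moved stays moved. The work goes in short steps, Python scripts to look and compute and a tool call to move; the robot and the scene stay as the last step left them, time stands still between calls to the robot, and variables do not carry over. Pictures are saved under pics/ and viewed, about 8 in all and at most 12, crops included, and the job is handed in when it is done.

Besides the shell and the picture viewer there is one more tool, called after "Request:" by a JSON object that holds its "fn" and its "kwargs". jog_arm: Moves the arm, as the interface text tells. Its arguments: {"type":"object","properties":{"moves":{"type":"array"}},"required":["moves"]}

```bash
mkdir -p pics
cat > h.py <<'E'
import numpy as np, cv2
from plant import robot, vision, sign_off, finder
def cam(n):
    m=vision.camera_model(n); R=cv2.Rodrigues(np.array(m["rvec"],float))[0]; return m,R,np.array(m["tvec"],float).ravel()
def ray(n,p):
    m,R,t=cam(n); a=np.array([(p[0]-m["cx"])/m["fx"],(p[1]-m["cy"])/m["fy"]]); u=a.copy()
    for _ in range(30): u=a/(1+m["k1"]*(u@u))
    return -R.T@t, R.T@np.array([u[0],u[1],1])
def atz(n,p,z):
    c,d=ray(n,p); return c+d*(z-c[2])/d[2]
def proj(n,P):
    m,R,t=cam(n); q=R@np.array(P,float)+t; u=q[:2]/q[2]; u=u*(1+m["k1"]*(u@u)); return np.array([m["fx"]*u[0]+m["cx"],m["fy"]*u[1]+m["cy"]])
def tri(p,q):
    c,d=ray("scene",p); e,f=ray("top",q); A=np.array([d,-f]).T; s=np.linalg.lstsq(A,e-c,rcond=None)[0]
    a,b=c+d*s[0],e+f*s[1]; return (a+b)/2,np.linalg.norm(a-b)
E
python3 - <<'E'
from h import *
for n in ("scene","top"):
    cv2.imwrite(f"pics/{n}0.png",vision.camera(n)); print(n,"cam at",ray(n,(280,210))[0].round(3))
Z=dict(conical=.166,cylinder=.21,bottle=.185)
for k in Z:
    for n in ("scene","top"):
        for d in finder.pinpoint(n,k+"_stopper_top")[:4]: print(k,n,round(d["score"],2),np.round(d["location"],1),atz(n,d["location"],Z[k]).round(3))
o=robot.get_obs(); print(o["t"],o["tcp_pos"],o["tool_rot"],o["opening"],o["wrist_force"])
E
```

```text
scene cam at [1.016 0.743 0.665]
top cam at [0.344 0.103 1.131]
conical scene 0.59 [357.7 225.4] [0.452 0.233 0.166]
conical scene 0.45 [426.2 205.1] [0.295 0.268 0.166]
conical top 0.54 [185.7 307.3] [0.298 0.272 0.166]
conical top 0.53 [200.2 234.8] [0.455 0.248 0.166]
cylinder scene 0.52 [230. 178.] [ 0.576 -0.003  0.21 ]
cylinder scene 0.26 [214.  213.9] [0.671 0.093 0.21 ]
cylinder top 0.64 [319.2 174.5] [ 0.587 -0.008  0.21 ]
bottle scene 0.55 [206.5 149.2] [ 0.516 -0.203  0.185]
bottle scene 0.4 [229.2 176.3] [ 0.549 -0.051  0.185]
bottle top 0.45 [403.3 217. ] [ 0.503 -0.197  0.185]
0.4 [0.19810412 0.61899605 0.20529825] [[-9.52408497e-01  3.04824584e-01 -1.67284575e-04]
 [ 3.04824620e-01  9.52408463e-01 -2.64720529e-04]
 [ 7.86299203e-05 -3.03114538e-04 -9.99999951e-01]] 0.0939772433492655 [ 0.43897897 -0.51389612  0.57711548]
```

View pics/scene0.png

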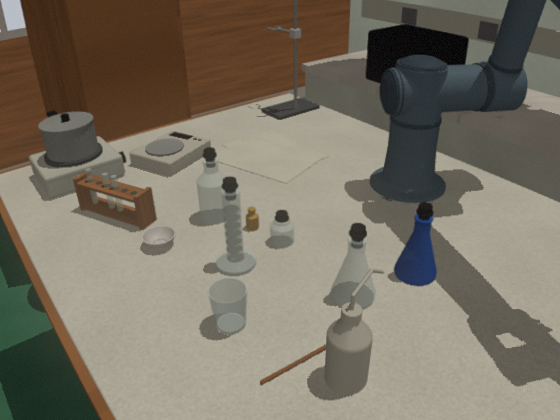

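View pics/top0.png

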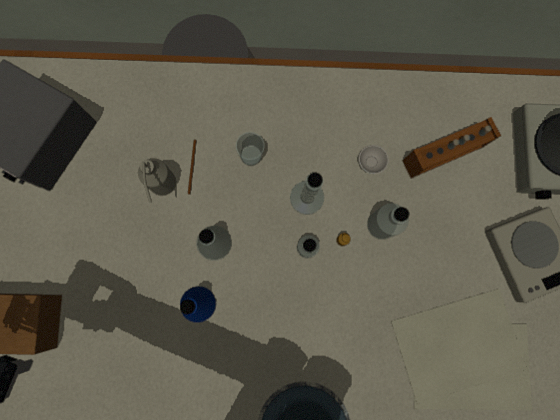

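The scene view shows the clear conical flask's stopper at about (357,232), the cylinder's at (230,184) and the bottle's at (210,155). In the top view they are at about (206,236), (315,180) and (401,214). The blue look-alike, at (425,210) in scene and (190,305) in top, is left out. The pinpoint results are several pixels off, so I'll refine with the dark blobs.

```bash
cat >> h.py <<'E'
def blob(img,p,r=16,th=45):
    g=img.max(axis=2); x,y=int(p[0]),int(p[1]); s=g[y-r:y+r+1,x-r:x+r+1]<th
    n,l,st,c=cv2.connectedComponentsWithStats(s.astype(np.uint8))
    i=1+np.argmax(st[1:,4]); return c[i]+[x-r,y-r], (st[i]+[x-r,y-r,0,0,0]).tolist()
E
python3 - <<'E'
from h import *
S,T=[cv2.imread(f"pics/{n}0.png") for n in ("scene","top")]
ini=dict(conical=((357,232),(206,236),.169),cylinder=((230,184),(315,180),.213),bottle=((210,155),(401,214),.188))
big=[]
for k,(a,b,z) in ini.items():
    pa,sa=blob(S,a); pb,sb=blob(T,b); P,g=tri(pa,pb)
    print(k,pa.round(1),sa,pb.round(1),sb,"tri",P.round(4),"gap",round(g,4),"top@z-9",atz("top",pb,z-.010).round(4),"sc",atz("scene",pa,z-.010).round(4))
    for I,p,n in((S,a,"scene"),(T,b,"top")):
        x,y=p; c=cv2.resize(I[y-20:y+21,x-20:x+21],None,fx=6,fy=6,interpolation=cv2.INTER_NEAREST)
        q=(proj(n,[P[0],P[1],z-.0015])-[x-20,y-20]+.5)*6; cv2.circle(c,tuple(q.astype(int).tolist()),3,(0,0,255),-1); big.append(c)
cv2.imwrite("pics/c.png",np.vstack([np.hstack(big[0::2]),np.hstack(big[1::2])]))
E
```

```text
conical [363.2 231.5] [361, 230, 5, 4, 11] [205.9 235.7] [199, 229, 15, 15, 164] tri [0.4511 0.2407 0.1565] gap 0.0096 top@z-9 [0.454  0.2368 0.159 ] sc [0.4505 0.2466 0.159 ]Traceback (most recent call last):
  File "<stdin>", line 6, in <module>
  File "h.py", line 19, in blob
    i=1+np.argmax(st[1:,4]); return c[i]+[x-r,y-r], (st[i]+[x-r,y-r,0,0,0]).tolist()
        ~~~~~~~~~^^^^^^^^^^
    return _wrapfunc(a, 'argmax', axis=axis, out=out, **kwds)
    return bound(*args, **kwds)
ValueError: attempt to get argmax of an empty sequence
```

Threshold too low for the scene picture; use 75 there.

Run:
```python
from h import *
S,T=[cv2.imread(f"pics/{n}0.png") for n in ("scene","top")]
ini=dict(conical=((357,232),(206,236),.169),cylinder=((230,184),(315,180),.213),bottle=((210,155),(401,214),.188))
big=[]
for k,(a,b,z) in ini.items():
    pa,sa=blob(S,a,th=75); pb,sb=blob(T,b); P,g=tri(pa,pb)
    print(k,pa.round(1),sa,pb.round(1),sb,"tri",P.round(4),"gap",round(g,4),"top@z-9",atz("top",pb,z-.010).round(4),"sc",atz("scene",pa,z-.010).round(4))
    for I,p,n in((S,a,"scene"),(T,b,"top")):
        x,y=p; c=cv2.resize(I[y-20:y+21,x-20:x+21],None,fx=6,fy=6,interpolation=cv2.INTER_NEAREST)
        q=(proj(n,[P[0],P[1],z-.0015])-[x-20,y-20]+.5)*6; cv2.circle(c,tuple(q.astype(int).tolist()),3,(0,0,255),-1); big.append(c)
cv2.imwrite("pics/c.png",np.vstack([np.hstack(big[0::2]),np.hstack(big[1::2])]))
```

```text
conical [357.4 231.9] [350, 223, 16, 19, 236] [205.9 235.7] [199, 229, 15, 15, 164] tri [0.4548 0.237  0.1548] gap 0.0009 top@z-9 [0.454  0.2368 0.159 ] sc [0.4596 0.2408 0.159 ]
cylinder [229.3 184.3] [222, 177, 16, 16, 188] [314.5 179.6] [308, 173, 14, 14, 164] tri [5.794e-01 2.000e-04 1.977e-01] gap 0.0022 top@z-9 [0.5772 0.0015 0.203 ] sc [0.5849 0.0076 0.203 ]
bottle [209.  154.1] [203, 148, 13, 14, 141] [400.9 213.6] [394, 207, 15, 14, 164] tri [ 0.5131 -0.1964  0.1732] gap 0.0023 top@z-9 [ 0.5114 -0.1941  0.178 ] sc [ 0.5186 -0.1884  0.178 ]
```

View pics/c.png

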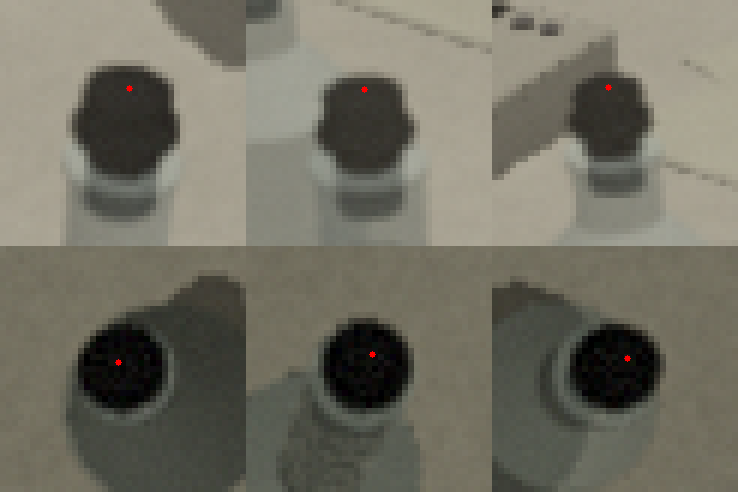

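The marks in both crops sit on the heads, so conical is at about (.455,.237), the cylinder at (.579,.000) and the bottle at (.512,-.196). Heights come out plausible. I'll lift, shut the fingers and go above the conical flask.

Request:
{"fn": "jog_arm", "kwargs": {"moves": [[[0,0,0,0,0,-0.06,-1],[0,0,0,-0.361,-0.285,-0.06,-1],[0,0,0,-0.361,-0.285,-0.06,-1],[0,0,0,-0.361,-0.285,-0.06,-1],[0,0,0,-0.361,-0.285,-0.06,-1],[0,0,0,-0.361,-0.285,-0.06,-1],[0,0,0,-0.361,-0.285,-0.06,-1],[0,0,0,-0.361,-0.285,-0.06,-1]]]}}

```text
t: 1.4
tcp_pos: [0.4434, 0.2544, 0.2658]
tool_rot: [[-0.952, 0.305, 0.001], [0.305, 0.952, 0.0], [-0.001, 0.001, -1.0]]
wrist_force: [1.1, 0.7, -0.4]
opening: 0.0175
```

Request:
{"fn": "jog_arm", "kwargs": {"moves": [[[0,0,0,-0.018,-0.014,0.0,-1],[0,0,0,-0.018,-0.014,0.045,-1],[0,0,0,-0.018,-0.014,0.075,-1],[0,0,0,-0.018,-0.014,0.075,-1],[0,0,0,-0.018,-0.014,0.075,-1]]]}}

```text
t: 2.02
tcp_pos: [0.4562, 0.2377, 0.192]
tool_rot: [[-0.952, 0.305, 0.002], [0.305, 0.952, 0.001], [-0.002, 0.001, -1.0]]
wrist_force: [-0.7, -0.2, -0.4]
opening: 0.0002
```

Run:
```python
from h import *
o=robot.get_obs(); print(o["tcp_pos"],o["wrist_force"],o["opening"])
cs=[]
for n in ("scene","top"):
    I=vision.camera(n); x,y=np.round(proj(n,[.455,.237,.18])).astype(int)
    cs.append(cv2.resize(I[y-35:y+35,x-35:x+35],None,fx=5,fy=5,interpolation=cv2.INTER_NEAREST)); q=((proj(n,o["tcp_pos"])-[x-35,y-35]+.5)*5).astype(int)
    cv2.circle(cs[-1],tuple(q.tolist()),3,(0,0,255),-1)
cv2.imwrite("pics/d.png",np.hstack(cs))
```

```text
[0.4561943  0.23768458 0.19199023] [-0.66268103 -0.21275427 -0.41697197] 0.00019780692132605762
```

View pics/d.png

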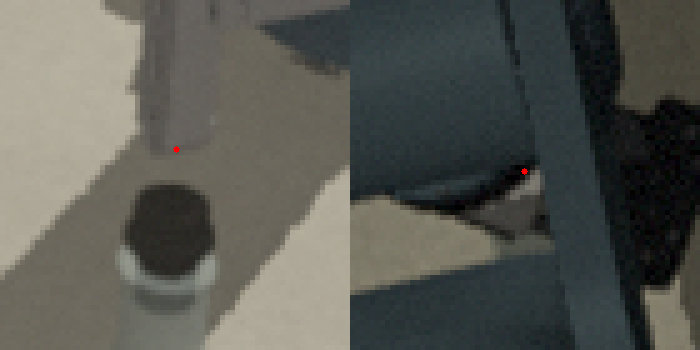

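The scene view shows the fingertip (175,150) over the stopper (167,190), about 2 px to the right. I'll correct 2 mm and press down slowly.

Request:
{"fn": "jog_arm", "kwargs": {"moves": [[[0,0,0,0,-0.002,0.015,-1],[0,0,0,0,-0.002,0.022,-1],[0,0,0,0,-0.002,0.025,-1],[0,0,0,0,-0.002,0.028,-1],[0,0,0,0,-0.002,0.03,-1],[0,0,0,0,-0.002,0.032,-1],[0,0,0,0,-0.002,0.034,-1],[0,0,0,0,-0.002,0.034,-1]]]}}

```text
t: 3.12
tcp_pos: [0.4551, 0.2356, 0.157]
tool_rot: [[-0.952, 0.305, 0.001], [0.305, 0.952, 0.0], [-0.0, 0.0, -1.0]]
wrist_force: [-2.7, -0.6, 6.9]
opening: 0.0004
```

Request:
{"fn": "jog_arm", "kwargs": {"moves": [[[0,0,0,0,0,0.001,-1],[0,0,0,0,0,0.002,-1],[0,0,0,0,0,0.002,-1],[0,0,0,0,0,0.002,-1]]]}}

```text
t: 3.62
tcp_pos: [0.4556, 0.2357, 0.156]
tool_rot: [[-0.952, 0.305, 0.002], [0.305, 0.952, 0.0], [-0.001, 0.001, -1.0]]
wrist_force: [-3.8, -1.1, 10.2]
opening: 0.0004
```

10.2 N at 3 mm compression, 3 N/mm: home. Lift off and move above the cylinder.

Request:
{"fn": "jog_arm", "kwargs": {"moves": [[[0,0,0,0,0,-0.05,-1],[0,0,0,0,0,-0.1,-1],[0,0,0,-0.189,-0.187,-0.1,-1],[0,0,0,-0.189,-0.187,-0.1,-1],[0,0,0,-0.189,-0.187,-0.1,-1],[0,0,0,-0.189,-0.187,-0.1,-1],[0,0,0,-0.189,-0.187,-0.1,-1],[0,0,0,-0.189,-0.187,-0.1,-1]]]}}

```text
t: 4.62
tcp_pos: [0.5777, -0.0005, 0.2536]
tool_rot: [[-0.952, 0.306, -0.001], [0.306, 0.952, 0.001], [0.001, 0.0, -1.0]]
wrist_force: [-0.7, 0.4, -0.1]
opening: 0.0003
```

```bash
cat > look.py <<'E'
from h import *; import sys
P=[float(v) for v in sys.argv[2:5]]; o=robot.get_obs(); print(o["tcp_pos"].round(4),np.round(o["wrist_force"],1))
I=vision.camera("scene"); x,y=np.round(proj("scene",P)).astype(int)
c=cv2.resize(I[y-60:y+60,x-60:x+60],None,fx=5,fy=5,interpolation=cv2.INTER_NEAREST)
for Q,col in((P,(0,255,0)),(o["tcp_pos"],(0,0,255))):
    cv2.circle(c,tuple(((proj("scene",Q)-[x-60,y-60]+.5)*5).astype(int).tolist()),3,col,-1)
cv2.imwrite(sys.argv[1],c)
E
python3 look.py pics/e.png .579 0 .2115
```

```text
[ 5.777e-01 -5.000e-04  2.536e-01] [-0.7  0.4 -0.1]
```

View pics/e.png

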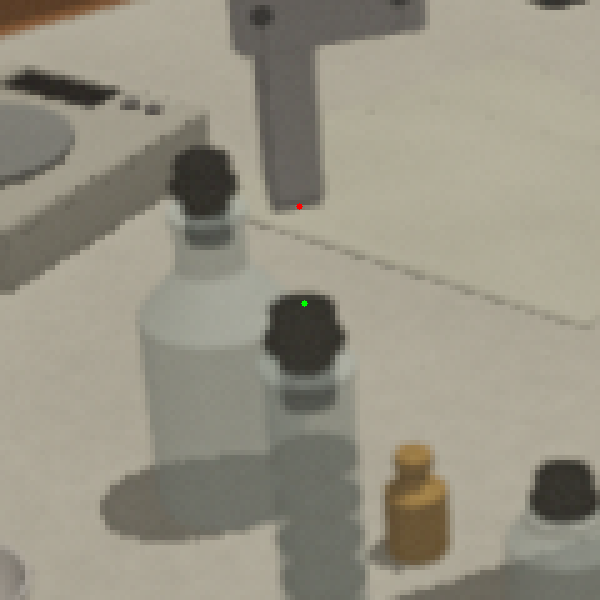

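The fingertip (299,207) is right above the cylinder's stopper (304,303). Press, aiming for z≈0.200.

Request:
{"fn": "jog_arm", "kwargs": {"moves": [[[0,0,0,0,0,0.03,-1],[0,0,0,0,0,0.037,-1],[0,0,0,0,0,0.041,-1],[0,0,0,0,0,0.044,-1],[0,0,0,0,0,0.047,-1],[0,0,0,0,0,0.05,-1],[0,0,0,0,0,0.0525,-1],[0,0,0,0,0,0.0525,-1]]]}}

```text
t: 5.68
tcp_pos: [0.5781, -0.0002, 0.2021]
tool_rot: [[-0.952, 0.305, 0.001], [0.305, 0.952, 0.0], [-0.001, 0.0, -1.0]]
wrist_force: [0.3, 1.7, 4.1]
opening: 0.0004
```

Request:
{"fn": "jog_arm", "kwargs": {"moves": [[[0,0,0,0,0,0.001,-1],[0,0,0,0,0,0.0015,-1],[0,0,0,0,0,0.0015,-1],[0,0,0,0,0,0.0015,-1]]]}}

```text
t: 6.18
tcp_pos: [0.5783, -0.0002, 0.2012]
tool_rot: [[-0.952, 0.305, 0.001], [0.305, 0.952, 0.0], [-0.001, 0.0, -1.0]]
wrist_force: [0.3, 1.4, 5.5]
opening: 0.0005
```

Request:
{"fn": "jog_arm", "kwargs": {"moves": [[[0,0,0,0,0,0.001,-1],[0,0,0,0,0,0.002,-1],[0,0,0,0,0,0.002,-1],[0,0,0,0,0,0.002,-1]]]}}

```text
t: 6.68
tcp_pos: [0.5785, -0.0002, 0.2001]
tool_rot: [[-0.952, 0.305, 0.002], [0.305, 0.952, -0.0], [-0.002, 0.0, -1.0]]
wrist_force: [-2.0, 1.9, 9.3]
opening: 0.0001
```

9.3 N at 3 mm: home. On to the bottle.

Request:
{"fn": "jog_arm", "kwargs": {"moves": [[[0,0,0,0,0,-0.05,-1],[0,0,0,0,0,-0.05,-1],[0,0,0,0.0035,-0.207,-0.05,-1],[0,0,0,0.0035,-0.207,-0.05,-1],[0,0,0,0.0035,-0.207,-0.05,-1],[0,0,0,0.0035,-0.207,-0.05,-1],[0,0,0,0.0035,-0.207,-0.02,-1],[0,0,0,0.0035,-0.207,-0.02,-1]]]}}

```text
t: 7.68
tcp_pos: [0.5096, -0.195, 0.215]
tool_rot: [[-0.952, 0.305, -0.006], [0.305, 0.952, 0.004], [0.007, 0.002, -1.0]]
wrist_force: [-0.5, 0.5, 0.7]
opening: 0.0003
```

```bash
python3 look.py pics/f.png .512 -.196 .1865
```

```text
[ 0.5096 -0.195   0.215 ] [-0.5  0.5  0.7]
```

View pics/f.png

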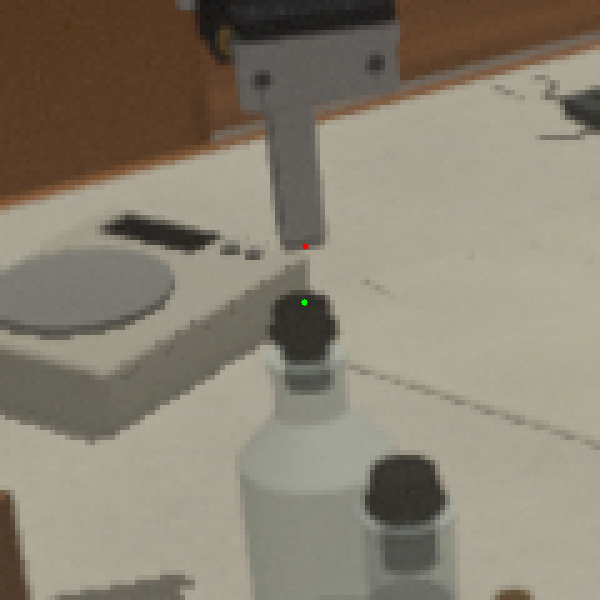

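The fingertip (305,246) is above the bottle's stopper (304,302), and the cylinder's stopper (405,490) is visibly lower than before. Press, aiming for z≈0.175.

Request:
{"fn": "jog_arm", "kwargs": {"moves": [[[0,0,0,0,0,0.018,-1],[0,0,0,0,0,0.025,-1],[0,0,0,0,0,0.028,-1],[0,0,0,0,0,0.031,-1],[0,0,0,0,0,0.034,-1],[0,0,0,0,0,0.037,-1],[0,0,0,0,0,0.04,-1],[0,0,0,0,0,0.04,-1]]]}}

```text
t: 8.72
tcp_pos: [0.5116, -0.1964, 0.1786]
tool_rot: [[-0.952, 0.305, 0.001], [0.305, 0.952, -0.0], [-0.001, 0.0, -1.0]]
wrist_force: [-0.2, 2.0, 3.5]
opening: -0.0
```

Request:
{"fn": "jog_arm", "kwargs": {"moves": [[[0,0,0,0,0,0.002,-1],[0,0,0,0,0,0.0035,-1],[0,0,0,0,0,0.0045,-1],[0,0,0,0,0,0.0045,-1],[0,0,0,0,0,0.0045,-1]]]}}

```text
t: 9.35
tcp_pos: [0.5118, -0.1966, 0.1752]
tool_rot: [[-0.952, 0.305, 0.001], [0.305, 0.952, -0.001], [-0.001, -0.0, -1.0]]
wrist_force: [-1.7, 1.8, 9.5]
opening: 0.0007
```

9.5 N at 2.8 mm compression: home. Lift off clear and take a final look.

Request:
{"fn": "jog_arm", "kwargs": {"moves": [[[0,0,0,0,0,-0.04,-1],[0,0,0,0,0,-0.1,-1],[0,0,0,0,0,-0.13,-1],[0,0,0,0,0,-0.13,-1],[0,0,0,0,0,-0.13,-1],[0,0,0,0,0,-0.13,-1]]]}}

```text
t: 10.1
tcp_pos: [0.5105, -0.1959, 0.3013]
tool_rot: [[-0.952, 0.305, -0.004], [0.305, 0.952, 0.002], [0.004, 0.001, -1.0]]
wrist_force: [-0.1, -0.5, -0.7]
opening: 0.0006
```

Run:
```python
from h import *
o=robot.get_obs(); print(o["t"],o["tcp_pos"],o["wrist_force"])
I=vision.camera("scene"); cv2.imwrite("pics/s1.png",I); S=cv2.imread("pics/scene0.png")
for k,P in dict(conical=(.455,.237,.150),cylinder=(.579,0,.194),bottle=(.512,-.196,.169)).items():
    print(k,"now",blob(I,proj("scene",P),th=75)[1],"before",blob(S,proj("scene",P),th=75)[1])
cv2.imwrite("pics/g.png",I)
```

```text
10.1 [ 0.51051635 -0.19585454  0.30133072] [-0.06075716 -0.50049644 -0.68350622]
conical now [349, 227, 18, 16, 233] before [350, 223, 16, 19, 236]
cylinder now [222, 180, 16, 14, 169] before [222, 177, 16, 16, 188]
bottle now [204, 151, 12, 11, 115] before [203, 148, 13, 14, 141]
```

View pics/g.png

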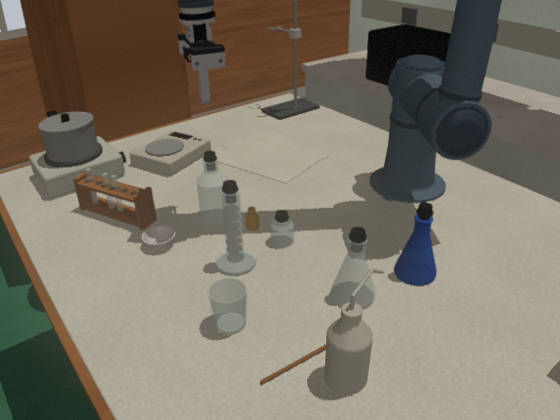

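All three stoppers sit 3–4 px lower, at (357,235), (230,187) and (210,157). The glassware and bystanders haven't moved, and the arm is clear.

```bash
python3 -c "
from plant import sign_off
print(sign_off())"
```

```text
the job is handed in; nothing more can be done
None
```

I pressed all three stoppers home with the shut fingertips, in the order conical flask, tall cylinder, bottle, and handed the job in at about 10 s of the 48 s allowed.

- **Force:** Each press ended at 9–10 N with the head compressed about 3 mm below its home height. That matches the soft head's 3 N per mm, so each rim is on the glass.
- **Final picture:** The stopper tops sit 3–4 px lower than at the start. The vessels and bystanders show no visible movement, and the arm is clear with the wrist force near zero.
- **Disagreements:** The network pinpoints were up to about 6 px off. I used stopper positions triangulated from both cameras instead, and those agreed to within about 2 mm. Over the conical flask the fingertip looked about 2 px to one side, so I shifted it 2 mm before pressing.

The interface gave no verdict.

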